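# Unlatch the bento cover and push it off

### The job

Open the red bento box for packing: press its snap tab fully in with the fingertips, then push the released cover along its rails until it is wholly off the box and lies flat on the beech shelf beside it. Only push the cover, never lift it, and leave the chopstick case, soy dish and food cups where they stand.

Things in the scene. Friction and masses are not known exactly. Their poses are not given: they have to be found in the camera images.
- rack: Beech rack fixed to the counter, carrying the red two-tier bento box and a raised parking shelf. Origin at counter height under the box's centre; z up, y from box to shelf (the way the cover slides), x across. In mm in this frame: box x -62..62, y -72..66; base board x -75..75, y -85..345, 12 thick; past the shelf, y 241..331, slots hold five thin upright dividers, tops at z 75.
- seat (a point): Centre of the cover's seat, rack (0, 0, 82) mm, axes as the rack's. Two side rails (y -72..64) carry the cover at z 82; lips over its side edges (|x| 50..62, z 89..92) let it slide along y only; a rear stop (y -72..-67, top z 87) blocks -y. The box's upper tier below is hollow and open at the top.
- shelf (a point): Centre of the beech shelf's top face, rack (0, 150.5, 80.5) mm, axes as the rack's. The shelf spans x -68..68, y 79..232 in the rack's frame, with side strips 5 high at |x| 63..68 and an end strip 12 high from y 222, where the cover's front edge stops.
- cover: Loose red cover, about 120 g: flange 110 (x) by 130 (y) by 5 mm, with a raised flat crown 86 by 106, 14 high on it. Origin: centre of its underside, axes as the rack's. Seated at rack (0, 0, 82), 2 mm play in y. Push the crown's rear face (cover y -53, z 5..19) towards +y. Wholly off the box once its origin is past rack y 131; meets the end strip at y 157.
- tab_top (a point): Centre of the top of the snap tab's red pad, 34 (x) by 30 (y) by 9.5 mm, outside the box on its +x side: rack (88, 71), z 98 when out, 86 when fully in; moves straight down. From it a bar (rack x -30..84, y 67..75) crosses in front of the cover and blocks it; bar top z 89.5 when out, 4.5 mm below the rails when fully in, so the cover passes over.
- latch (a joint): Travel of the snap tab in m: about 0 out (cover locked), 0.012 fully in, hard stop there. Moves under about 4 N, has no return spring and stays where it is pressed. The cover is free from about 0.009.
- chopstick_case: Stainless chopstick case, 230 by 28 by 18, loose, lying on the robot's side of the rack. Origin: centre of its underside, y along it.
- soy_dish: White ceramic soy dish, 84 across, 22 high, loose on the counter beyond the rack (+x side). Origin: centre of its underside.
- food_cup0: Green food cup, 56 across, 34 high, loose on the counter beyond the rack (+x side). Origin: centre of its underside.
- food_cup1: A second green food cup like the other. Origin: centre of its underside.
Not all that is in view belongs to the job. Several things have the shape of the cover; the one meant has the colours described above.

How it is judged:
By the outcome, as a careful person would: the job done as asked, in the order asked, and still so for the second after the job is handed in, with the robot touching nothing.
It also fails if it takes over 48 s, if anything falls off the work surface, if the arm or the gripper's body presses on something with over 40 N, if the wrist force passes 120 N, or if a joint passes its speed limit or range.

### The arm

A 7-joint arm with a two-finger parallel gripper is mounted at the origin on the work surface. World frame = base frame: x ahead of the robot, y to its left, z up, the work surface at z = 0. Lengths are in m, angles in degrees, forces in N, time in s.
With the tool pointing down it reaches from about 0.425 to 1.025 m from the base axis. Payload 9.4 kg.
Tool frame: the origin (TCP) lies midway between the tips of the shut fingers; the grasp point (between the pads) lies 19 mm behind it (bot.grasp_offset is the z of the grasp point in the tool frame, in m); z points along the fingers, x is the direction in which the jaws open and shut, and the axes are right-handed (so a half turn about z gives the same grasp; the last joint's range is limited). The gripper opens to 85 mm and grips with 20 to 120 N. Pads are 22 mm wide; open, the fingers measure 114 mm over their backs; the gripper's body (76 mm by 85 mm) begins 54 mm behind the grasp point. The pads swing forward as they close: fully open they stand 13 mm farther back than shut.
Start: joints at [65.334, 34.337, -0.143, 91.639, 0.103, 54.024, -4.572], TCP at [0.251, -0.68, 0.231] pointing down, gripper open.
Joint ranges: [-147.43, 147.43], [-19.82, 112.94], [-74.19, 73.91], [6.32, 146.72], [-59.91, 239.91], [6.04, 106.73], [-150.56, 150.56]. Speed limits (degrees/s): [127.2, 127.2, 172.46, 172.46, 180, 180, 180].

### API

Orientations are given as [roll, pitch, yaw] about the fixed x, y, z axes, in that order (R = Rz(yaw) Ry(pitch) Rx(roll)).
In Python, from workcell import get_state, read_camera, workorder, finder, bot gives the robot as it stands. The module is installed in compiled form; this text tells all that it offers.
- The arm moves only by the tool servo_tool, never from a script. Its argument "rows" is a list of rows, each a list of 4 numbers: the shift along the tool's x, y, z scaled (see below), then the turn about the tool's z scaled (see below). A call has 1 to 10 rows; each row is the pose to reach, as a shift and turn from the pose measured when the call began, along the tool's axes at that moment; what a row does not reach only later rows make up. The controller multiplies each number of a shift by 100 mm and each number of a turn by pi/4 rad. A row lasts 1/12 s, in which the tool goes at most 41.7 mm and 7.16 degrees, less where a joint would pass 70% of its speed; a pose out of reach is approached as far as the arm can. A call with a number of a shift or a turn outside -1 to 1 is refused whole. A call with a gripper value outside its range is refused whole. "hand" is the opening, from 0 (shut) to 1 (fully open), set as the call begins (left out, the last holds). The fingers move at their own pace and stop on an object; "newtons" is the grip in N (left out, the last holds). Time passes only in rows, so rows that repeat a pose let the fingers close. It gives the time, the measured TCP pose, the force and the opening at its end, in the units of the state.
- get_state(): the state, without advancing time (a new reading comes with each control period).
- read_camera(name): name is "side" or "top" or "wrist"; returns a dict with "img" (384x512x3 uint8, red, green, blue), "fx", "fy", "cx", "cy" (pixels), "k1" (the pictures are not rectified: a ray, as slopes to the right and down, at radius r is drawn at 1 + k1 r^2 times it, then the intrinsics apply), "pose" (4x4, takes a point from camera to world coordinates). Camera axes: x right, y down, z forward; pixel columns grow to the right and rows downward; lengths in m; the calibration is good to about 2 mm. A picture is of the moment at which its call begins. There is no depth.
- workorder.sign_off(): hands the job in, once; it reports no verdict.
Trained networks look in a picture, given as the dict that the camera call returned (one of the last four; its "shot" number tells which), for a name from the list of things; names that differ only in an ending like _2 or _b are one class to them, and where a whole thing is asked for, a point or a joint stands for the part that bears it (a point fixed in the world has none). Each returns a list of dicts, best first, with "score" (0 to 1); they miss things now and then, are a little off and sometimes report something else, mostly with a low value. They report only what shows in the picture. A call takes as long as a camera call. They do not tell look-alikes from the thing itself.
- finder.trace(label, picture): "region" (384x512 bool, what is visible of it) and "location" ([column, row] in pixels, amid what is visible of it).
The state is a dict: "t": time; "joint_positions": joint angles; "dq": joint speeds; "joint_efforts": joint torques, N m; "ee_pos": TCP position; "eef_rot": TCP orientation; "force": force on the tool from outside, world axes, zero at the start; "ft_torque": the same for the moment, N m; "grip_width": opening from 0.0 (shut) to 1.0 (fully open).
Only numpy, scipy, OpenCV 4.12 (cv2) and the standard library are available. Lean on these libraries where they do the work, as an engineer would, in place of code of your own. Each camera call takes 0.05 s, during which the arm holds its last target.

## Working session

There is one attempt and no reset: what is moved stays moved. The work goes in short steps, Python scripts to look and compute and a tool call to move; the robot and the scene stay as the last step left them, time stands still between calls to the robot, and variables do not carry over. Pictures are saved under pics/ and viewed, and the job is handed in when it is done.

Besides the shell and the picture viewer there is one more tool, called after ">>>" by a JSON object that holds its "method" and its "body", one argument or row to a line. servo_tool: Moves the arm, as the interface text tells. Its arguments: {"type":"object","properties":{"rows":{"type":"array","items":{"type":"array","items":{"type":"number"}}},"hand":{"type":"number"},"newtons":{"type":"number"}},"required":["rows"]}

```bash
mkdir -p pics; python3 - <<'E'
from workcell import get_state, read_camera, finder
import cv2,numpy as np,pickle
s=get_state();print(s['t'],s['ee_pos'],s['eef_rot'],s['force'],s['grip_width'])
for n in ['side','top']:
    p=read_camera(n);cv2.imwrite(f'pics/{n}0.png',cv2.resize(p['img'][:,:,::-1],None,fx=1.5,fy=1.5,interpolation=cv2.INTER_CUBIC))
    pickle.dump(p,open(f'{n}0.pkl','wb'))
    print(n,p['fx'],p['cx'],p['cy'],p['k1'],np.round(p['pose'],3).tolist())
    for l in ['rack','cover','tab_top','chopstick_case','soy_dish','food_cup0']:
        for d in finder.trace(l,p)[:4]:print(l,round(d['score'],2),np.round(d['location'],1),d['region'].sum())
E
```

```text
0.0 [ 0.25099478 -0.67963503  0.23037732] [ 1.79991381e+02  9.42314121e-02 -6.97273312e+01] [0.24951508 0.19569303 0.05327101] 1.001006543689081
side 415.8465244943582 254.65057740411203 192.83317648317643 -0.11239564149649581 [[-0.748, -0.476, 0.463, 0.127], [-0.664, 0.537, -0.52, 0.554], [-0.001, -0.697, -0.717, 0.832], [0.0, 0.0, 0.0, 1.0]]
rack 0.85 [233.8 262.3] 10444
cover 0.84 [344.  194.4] 1366
cover 0.75 [217.5 176.3] 1263
cover 0.56 [290.2 214.1] 1731
cover 0.56 [306.8 150.4] 999
tab_top 0.61 [249.9 208.6] 372
chopstick_case 0.72 [302.4 281.2] 1128
soy_dish 0.95 [201.  219.8] 573
soy_dish 0.6 [290.4 212.9] 1713
food_cup0 0.76 [163.1 244.2] 468
food_cup0 0.74 [270.2 183.9] 329
top 359.43730796158076 260.49163959380627 186.93428716316677 -0.09446487998568122 [[-0.011, -0.991, 0.134, 0.453], [-1.0, 0.011, -0.001, 0.025], [-0.001, -0.134, -0.991, 1.015], [0.0, 0.0, 0.0, 1.0]]
rack 0.73 [205.4 201.9] 6358
cover 0.98 [342.2 226.7] 1886
cover 0.95 [276.2 118.6] 1683
cover 0.76 [268.5 217.9] 1885
cover 0.57 [369.5 161.4] 1670
tab_top 0.75 [246. 183.] 334
chopstick_case 0.98 [238.8 259.3] 922
soy_dish 0.62 [217.9 154.3] 615
food_cup0 0.58 [179.8 148.3] 303
food_cup0 0.51 [301.3 168.6] 323
```

View pics/top0.png

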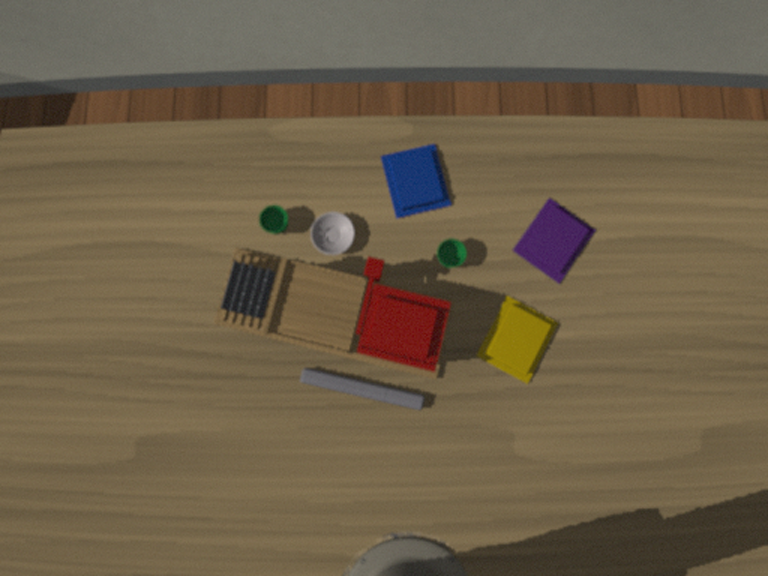

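View pics/side0.png

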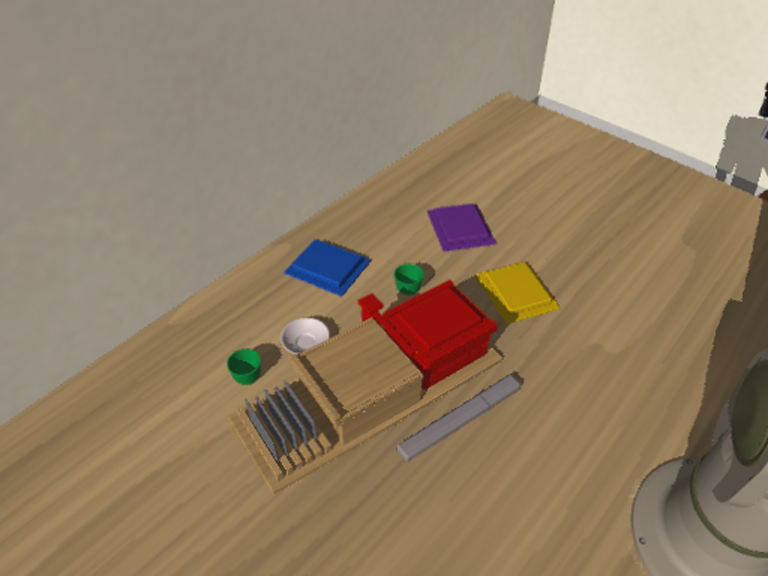

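The things that could be taken for the cover, with their top-image pixels (512 wide), are red on the box (268,218), yellow (342,227), blue (276,118) and purple (370,161). I choose the red one, since the description says red and on the rack. Next I fit the rack pose to the red mask in both cameras and check it in close crops.

```bash
cat > h.py <<'E'
import numpy as np,cv2,pickle
from scipy.optimize import minimize
def proj(p,X):
    P=np.linalg.inv(p['pose']);c=X@P[:3,:3].T+P[:3,3];s=c[:,:2]/c[:,2:]
    s=s*(1+p['k1']*(s**2).sum(1,keepdims=True));return s*[p['fx'],p['fy']]+[p['cx'],p['cy']]
def bx(a,b,c,d,e,f):return np.array([[x,y,z] for x in(a,b) for y in(c,d) for z in(e,f)])/1000
def w(q,X):
    c,s=np.cos(q[2]),np.sin(q[2]);return X@np.array([[c,-s,0],[s,c,0],[0,0,1]]).T+[q[0],q[1],0]
def red(img):
    r,g,b=[img[...,i].astype(int) for i in range(3)];return ((r>60)&(r>2.2*g)&(r>2.2*b))
PARTS=[bx(-62,62,-72,66,14,92),bx(-43,43,-53,53,82,101),bx(71,105,56,86,88.5,98)]
S=4
def render(p,q,parts):
    m=np.zeros((384*S,512*S),np.uint8)
    for X in parts:
        u=(proj(p,w(q,X))+.5)*S
        cv2.fillConvexPoly(m,cv2.convexHull(np.round(u).astype(np.int32)),1)
    return cv2.resize(m.astype(np.float32),(512,384),interpolation=cv2.INTER_AREA)
def fit(ps,q0,parts):
    ms=[red(p['img']) for p in ps]
    f=lambda v:sum(np.abs(render(p,[v[0]/100,v[1]/100,v[2]/10],parts)-m).sum() for p,m in zip(ps,ms))
    v0=np.array([q0[0]*100,q0[1]*100,q0[2]*10])
    for d in (2,.6):
        r=minimize(f,v0,method='Nelder-Mead',options=dict(initial_simplex=[v0,v0+[d,0,0],v0+[0,d,0],v0+[0,0,d]],xatol=.005,fatol=.2));v0=r.x
    return np.array([v0[0]/100,v0[1]/100,v0[2]/10]),r.fun,[m.sum() for m in ms]
E
python3 - <<'E'
from h import *
ps=[pickle.load(open(f'{n}0.pkl','rb')) for n in('side','top')]
q0=[.40,.0,np.radians(-10)+0]
# initial: rack y is toward image-left in top = world +y
for sel in (ps,ps[:1],ps[1:]):
    q,f,n=fit(sel,[.38,0,np.radians(10)],PARTS);print(np.round(q[:2],4),np.degrees(q[2]),f,n)
    if sel is ps:Q=q
np.save('q.npy',Q)
for p,n in zip(ps,('side','top')):
    im=p['img'][:,:,::-1].copy();k=4;u0=(150,120)
    im=cv2.resize(im[u0[1]:u0[1]+150,u0[0]:u0[0]+200],None,fx=k,fy=k,interpolation=cv2.INTER_CUBIC)
    for X in PARTS+[bx(-68,68,79,232,80.5,80.5),bx(-75,75,-85,345,12,12)]:
        u=cv2.convexHull(((proj(p,w(Q,X))-u0+.5)*k).astype(np.int32));cv2.polylines(im,[u],True,(0,255,255),1)
    cv2.imwrite(f'pics/{n}_fit.png',im)
E
```

```text
[0.4988 0.0076] -13.828302860379116 902.625 [np.int64(3404), np.int64(2826)]
[0.4993 0.0049] -10.863331561783971 661.125 [np.int64(3404)]
[0.4988 0.0077] -13.851792658328506 229.125 [np.int64(2826)]
```

View pics/side_fit.png

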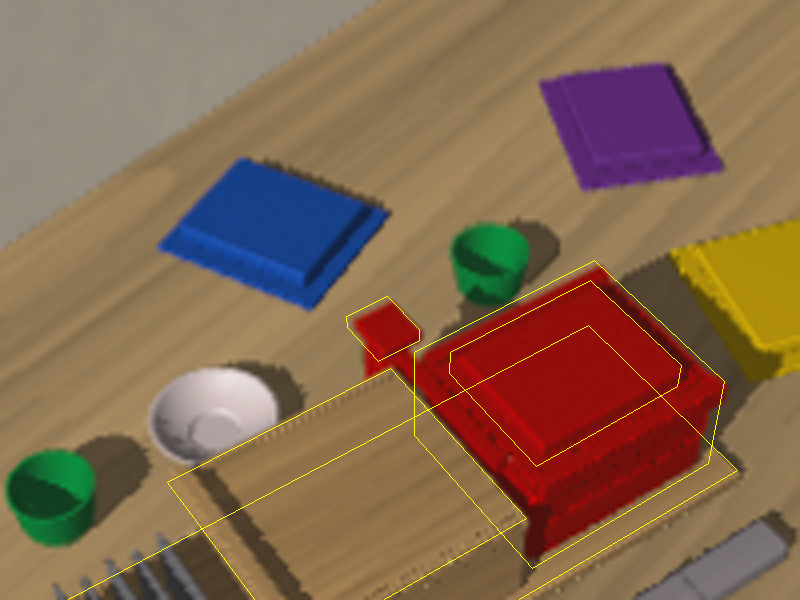

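View pics/top_fit.png

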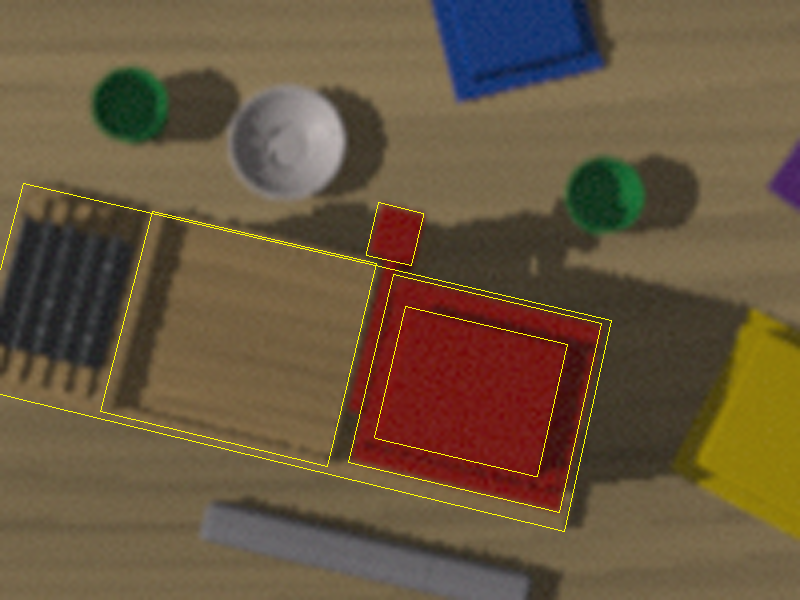

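```bash
cat >> h.py <<'E'
PARTS=[bx(-62,62,-72,66,14,89),bx(-62,-50,-72,64,82,92),bx(50,62,-72,64,82,92),bx(-43,43,-53,53,82,101),bx(71,105,56,86,88.5,98),bx(-30,84,67,75,79,89.5)]
OCC=[bx(-68,68,79,232,14,80.5),bx(-75,75,-85,345,0,12)]
def render(p,q,parts):
    m=np.zeros((384*S,512*S),np.uint8)
    for X,v in [(OCC[1],0)]+[(X,1) for X in parts[:5]]+[(OCC[0],0)]+[(X,1) for X in parts[5:]]:
        u=(proj(p,w(q,X))+.5)*S
        cv2.fillConvexPoly(m,cv2.convexHull(np.round(u).astype(np.int32)),v)
    return cv2.resize(m.astype(np.float32),(512,384),interpolation=cv2.INTER_AREA)
E
cat > f.py <<'E'
from h import *
ps=[pickle.load(open(f'{n}0.pkl','rb')) for n in('side','top')]
for sel in (ps[:1],ps[1:],ps):
    q,f,n=fit(sel,[.499,.0076,np.radians(-13.8)],PARTS);print(np.round(q[:2],4),np.degrees(q[2]),f,n)
Q=q
np.save('q.npy',Q)
for p,n in zip(ps,('side','top')):
    im=p['img'][:,:,::-1].copy();k=5;u0=(200,140) if n=='top' else (220,170)
    im=cv2.resize(im[u0[1]:u0[1]+110,u0[0]:u0[0]+150],None,fx=k,fy=k,interpolation=cv2.INTER_CUBIC)
    im=cv2.convertScaleAbs(im,alpha=1.7)
    for X in [bx(-62,62,-72,66,92,92),bx(-43,43,-53,53,101,101),bx(71,105,56,86,98,98),bx(-68,68,79,232,80.5,80.5),bx(-75,75,-85,345,12,12)]:
        u=cv2.convexHull(((proj(p,w(Q,X))-u0+.5)*k).astype(np.int32));cv2.polylines(im,[u],True,(0,255,255),1)
    cv2.imwrite(f'pics/{n}_fit2.png',im)
E
python3 f.py
```

```text
[0.5007 0.0061] -13.055770943539281 316.6875 [np.int64(3404)]
[0.4991 0.0072] -14.141957737981684 114.625 [np.int64(2826)]
[0.4993 0.007 ] -13.828289339979973 448.375 [np.int64(3404), np.int64(2826)]
```

View pics/side_fit2.png

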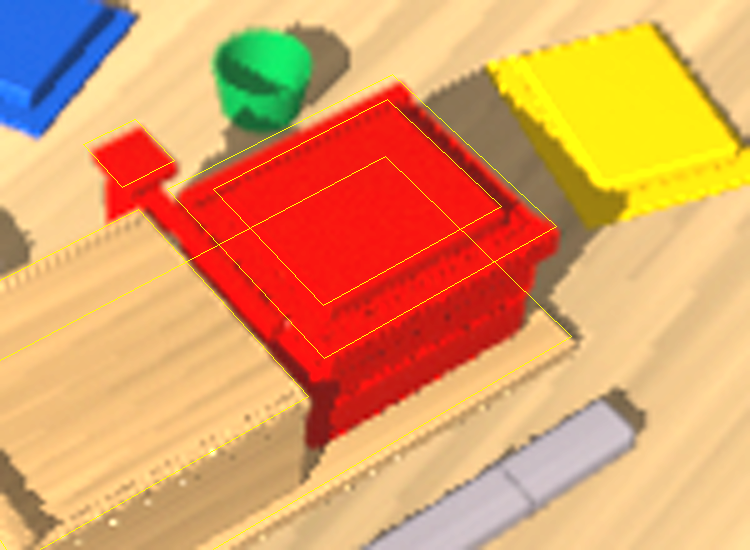

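View pics/top_fit2.png

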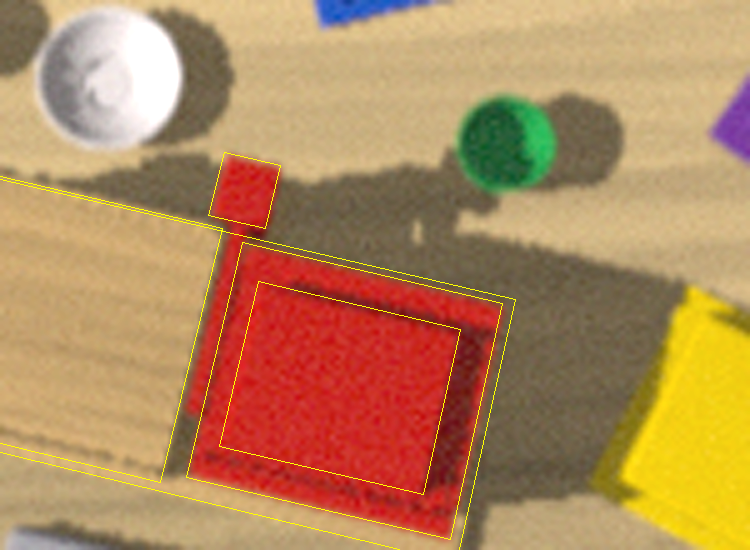

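```bash
cat > go.py <<'E'
import sys,numpy as np
from workcell import get_state
from scipy.spatial.transform import Rotation as R
q=np.array([.4996,.0070,np.radians(-13.85)])
def main(rx,ry,z):
    s=get_state();r=R.from_euler('xyz',s['eef_rot'],degrees=True)
    Rz=R.from_euler('z',q[2]);t=Rz.apply([rx/1000,ry/1000,0])+[q[0],q[1],z/1000]
    d=r.inv().apply(t-s['ee_pos'])*10
    tr=(r.inv()*Rz*R.from_euler('x',180,degrees=True)).as_rotvec()/(np.pi/4)
    c=Rz.inv().apply(np.array(s['ee_pos'])-[q[0],q[1],0])*1000
    print('target',t.round(4),'shift',d.round(3),'turn',tr.round(3),'| rack now',c.round(1),'t',round(s['t'],2),'F',np.round(s['force'],1))
main(*map(float,sys.argv[1:4]))
E
python3 go.py 88 71 150
```

```text
target [0.602  0.0549 0.15  ] shift [-5.679 -5.838  0.813] turn [ 0.    -0.    -1.242] | rack now [ -76.7 -726.6  231.3] t 0.7 F [0.2 1.1 0.3]
```

>>> {"method": "servo_tool", "body": {
  "rows": [
    [-0.9, -0.9, 0, 0],
    [-1, -1, 0, 0],
    [-1, -1, 0, 0],
    [-1, -1, 0, 0]
  ],
  "hand": 0
}}

```text
t: 1.03
ee_pos: [0.3134, -0.5463, 0.2314]
eef_rot: [-179.9, 0.1, -69.5]
force: [0.4, 0.8, -0.0]
grip_width: 0.453
```

>>> {"method": "servo_tool", "body": {
  "rows": [
    [-1, -1, 0, 0],
    [-1, -1, 0, 0],
    [-1, -1, 0, 0],
    [-1, -1, 0, 0]
  ]
}}

```text
t: 1.37
ee_pos: [0.374, -0.4133, 0.2321]
eef_rot: [-179.8, 0.2, -69.3]
force: [0.3, 0.9, -0.6]
grip_width: 0.008
```

>>> {"method": "servo_tool", "body": {
  "rows": [
    [-1, -1, 0, 0],
    [-1, -1, 0, 0],
    [-1, -1, 0, 0],
    [-1, -1, 0, 0]
  ]
}}

```text
t: 1.7
ee_pos: [0.4341, -0.2799, 0.233]
eef_rot: [-179.7, 0.2, -69.0]
force: [0.9, -0.7, 0.7]
grip_width: -0.003
```

>>> {"method": "servo_tool", "body": {
  "rows": [
    [-1, -1, 0, 0],
    [-1, -1, 0, 0],
    [-1, -1, 0, 0],
    [-1, -1, 0, 0]
  ]
}}

```text
t: 2.03
ee_pos: [0.4937, -0.146, 0.2344]
eef_rot: [-179.6, 0.3, -68.8]
force: [0.4, -0.3, 0.7]
grip_width: 0.002
```

>>> {"method": "servo_tool", "body": {
  "rows": [
    [-1, -1, 0, 0],
    [-1, -1, 0, 0],
    [-1, -1, 0, 0],
    [-1, -1, 0, 0]
  ]
}}

```text
t: 2.37
ee_pos: [0.5527, -0.0114, 0.2359]
eef_rot: [-179.4, 0.3, -68.5]
force: [0.4, 0.3, 0.3]
grip_width: -0.001
```

```bash
python3 go.py 88 71 150
```

```text
target [0.602  0.0549 0.15  ] shift [-0.431 -0.693  0.868] turn [-1.500e-02  1.000e-03 -1.215e+00] | rack now [ 56.   -5.1 235.9] t 2.37 F [0.4 0.3 0.3]
```

>>> {"method": "servo_tool", "body": {
  "rows": [
    [-0.4, -0.4, 0.2, -0.15],
    [-0.43, -0.69, 0.4, -0.3],
    [-0.43, -0.69, 0.5, -0.45],
    [-0.43, -0.69, 0.6, -0.6],
    [-0.43, -0.69, 0.6, -0.75],
    [-0.43, -0.69, 0.6, -0.9],
    [-0.43, -0.69, 0.6, -1.0],
    [-0.43, -0.69, 0.6, -1.0]
  ]
}}

```text
t: 3.03
ee_pos: [0.6018, 0.0541, 0.1768]
eef_rot: [-179.4, -0.2, -23.3]
force: [0.5, 0.6, 0.9]
grip_width: -0.0
```

```bash
python3 go.py 88 71 110
```

```text
target [0.602  0.0549 0.11  ] shift [-0.003 -0.001  0.668] turn [-0.013 -0.005 -0.211] | rack now [ 88.   70.2 176.8] t 3.03 F [0.5 0.6 0.9]
```

>>> {"method": "servo_tool", "body": {
  "rows": [
    [0, 0, 0.3, -0.15],
    [0, 0, 0.6, -0.21],
    [0, 0, 0.67, -0.21],
    [0, 0, 0.67, -0.21]
  ]
}}

```text
t: 3.37
ee_pos: [0.6011, 0.0543, 0.1079]
eef_rot: [-179.5, -0.1, -14.1]
force: [-0.8, 0.2, 0.3]
grip_width: -0.001
```

```bash
python3 go.py 88 71 86; python3 - <<'E'
from workcell import read_camera
import cv2
for n,(a,b) in dict(side=(200,150),top=(200,140)).items():
    p=read_camera(n);cv2.imwrite(f'pics/{n}1.png',cv2.resize(p['img'][b:b+110,a:a+150,::-1],None,fx=5,fy=5,interpolation=cv2.INTER_CUBIC))
E
```

```text
target [0.602  0.0549 0.086 ] shift [ 0.008 -0.006  0.22 ] turn [-0.011 -0.001 -0.006] | rack now [ 87.2  70.2 107.9] t 3.37 F [-0.8  0.2  0.3]
```

View pics/side1.png

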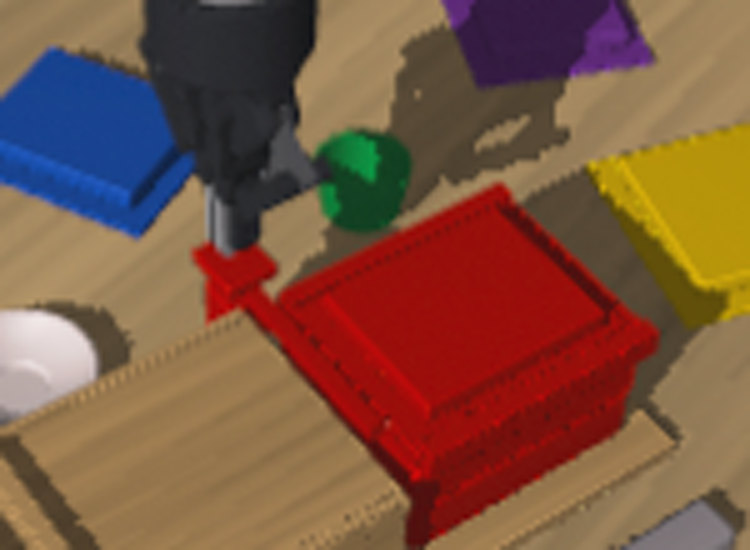

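The closed fingertips stand over the pad centre (about pixel 235,250 in the crop). I press now.

>>> {"method": "servo_tool", "body": {
  "rows": [
    [0, 0, 0.07, 0],
    [0, 0, 0.1, 0],
    [0, 0, 0.13, 0],
    [0, 0, 0.16, 0],
    [0, 0, 0.19, 0],
    [0, 0, 0.21, 0],
    [0, 0, 0.22, 0],
    [0, 0, 0.225, 0],
    [0, 0, 0.225, 0]
  ]
}}

```text
t: 4.22
ee_pos: [0.6031, 0.0551, 0.088]
eef_rot: [-179.4, -0.3, -14.1]
force: [-0.2, -0.2, 1.4]
grip_width: 0.0
```

```bash
python3 go.py 88 71 84
```

```text
target [0.602  0.0549 0.084 ] shift [-0.01   0.005  0.04 ] turn [-0.013 -0.007 -0.005] | rack now [89.  71.4 88. ] t 4.22 F [-0.2 -0.2  1.4]
```

>>> {"method": "servo_tool", "body": {
  "rows": [
    [0, 0, 0.03, 0],
    [0, 0, 0.04, 0],
    [0, 0, 0.05, 0],
    [0, 0, 0.05, 0]
  ]
}}

```text
t: 4.55
ee_pos: [0.6033, 0.0551, 0.0858]
eef_rot: [-179.4, -0.4, -14.1]
force: [-9.1, -1.8, 35.8]
grip_width: -0.004
```

The force jumped to 36 N at z 85.8, which is the hard stop. I lift off and move behind the cover.

>>> {"method": "servo_tool", "body": {
  "rows": [
    [0, 0, -0.2, 0],
    [0, 0, -0.5, 0],
    [0, 0, -0.5, 0]
  ]
}}

```text
t: 4.8
ee_pos: [0.6045, 0.0552, 0.1399]
eef_rot: [-179.3, -0.7, -14.1]
force: [1.7, 1.1, -0.1]
grip_width: 0.003
```

```bash
python3 go.py 0 -85 140; python3 - <<'E'
from workcell import read_camera
import cv2
for n,(a,b) in dict(side=(200,150)).items():
    p=read_camera(n);cv2.imwrite(f'pics/{n}2.png',cv2.resize(p['img'][b:b+110,a:a+150,::-1],None,fx=5,fy=5,interpolation=cv2.INTER_CUBIC))
E
```

```text
target [ 0.4793 -0.0755  0.14  ] shift [-0.897  1.572 -0.03 ] turn [-0.015 -0.015 -0.005] | rack now [ 90.4  71.9 139.9] t 4.8 F [ 1.7  1.1 -0.1]
```

View pics/side2.png

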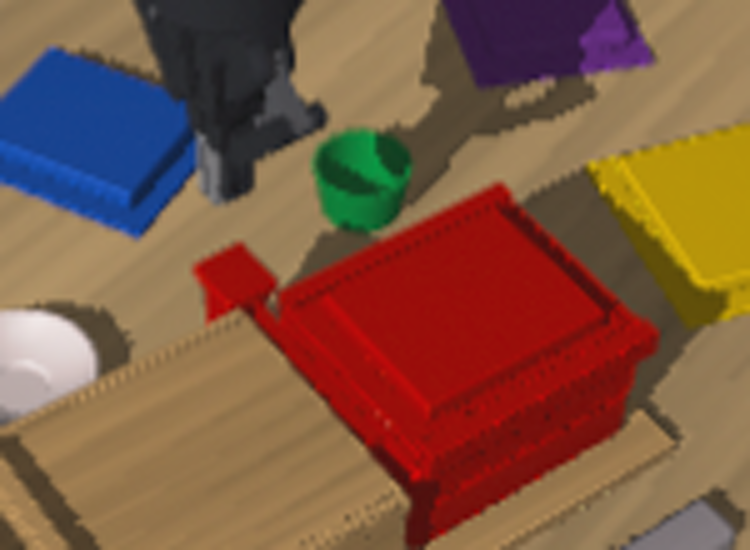

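The pad and bar have dropped (pad at 235,265, bar now below the rails).

>>> {"method": "servo_tool", "body": {
  "rows": [
    [-0.2, 0.3, 0, 0],
    [-0.45, 0.7, 0, 0],
    [-0.6, 0.98, 0, 0],
    [-0.6, 0.98, 0, 0]
  ]
}}

```text
t: 5.18
ee_pos: [0.5149, -0.0316, 0.1346]
eef_rot: [-179.7, -0.2, -14.4]
force: [-1.1, -1.3, -0.5]
grip_width: 0.0
```

>>> {"method": "servo_tool", "body": {
  "rows": [
    [-0.15, 0.3, 0, 0],
    [-0.3, 0.59, 0, 0],
    [-0.3, 0.59, 0, 0]
  ]
}}

```text
t: 5.43
ee_pos: [0.4651, -0.086, 0.1328]
eef_rot: [-179.9, 0.2, -14.7]
force: [-0.8, 0.4, -1.0]
grip_width: -0.003
```

```bash
python3 go.py 0 -82 93
```

```text
target [ 0.48   -0.0726  0.093 ] shift [ 0.111 -0.167  0.398] turn [-0.001  0.004 -0.019] | rack now [-11.3 -98.6 132.8] t 5.43 F [-0.8  0.4 -1. ]
```

>>> {"method": "servo_tool", "body": {
  "rows": [
    [0.11, -0.16, 0, -0.02],
    [0.11, -0.16, 0.15, -0.02],
    [0.11, -0.16, 0.3, -0.02],
    [0.11, -0.16, 0.38, -0.02],
    [0.11, -0.16, 0.38, -0.02]
  ]
}}

```text
t: 5.85
ee_pos: [0.4794, -0.0722, 0.0929]
eef_rot: [-179.9, 0.3, -13.7]
force: [-0.5, -0.2, -0.9]
grip_width: 0.001
```

```bash
python3 go.py 0 -60 93; python3 - <<'E'
from workcell import read_camera
import cv2
for n,(a,b) in dict(side=(200,150),top=(200,160)).items():
    p=read_camera(n);cv2.imwrite(f'pics/{n}3.png',cv2.resize(p['img'][b:b+110,a:a+150,::-1],None,fx=5,fy=5,interpolation=cv2.INTER_CUBIC))
E
```

```text
target [ 0.4852 -0.0513  0.093 ] shift [ 0.007 -0.217 -0.001] turn [-0.001  0.008  0.003] | rack now [ -0.6 -81.7  92.9] t 5.85 F [-0.5 -0.2 -0.9]
```

View pics/side3.png

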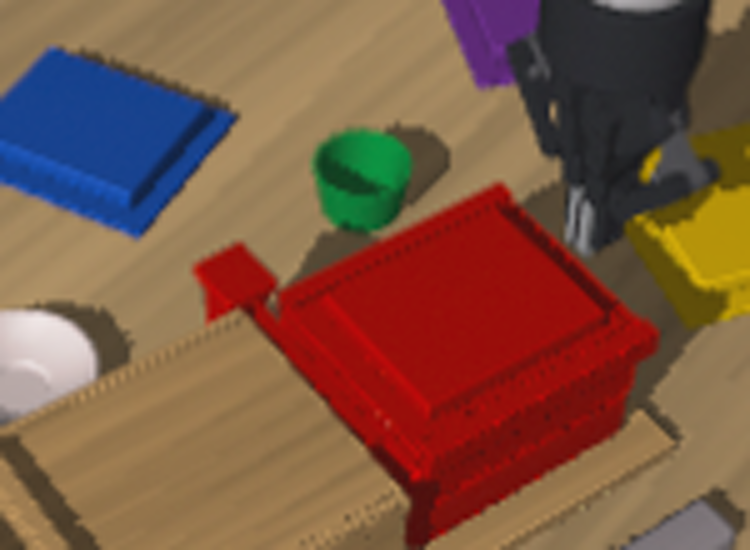

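The fingers stand behind the crown, above the rear stop. I push gently.

>>> {"method": "servo_tool", "body": {
  "rows": [
    [0, -0.1, 0, 0],
    [0, -0.15, 0, 0],
    [0, -0.2, 0, 0],
    [0, -0.25, 0, 0],
    [0, -0.3, 0, 0],
    [0, -0.35, 0, 0],
    [0, -0.35, 0, 0]
  ]
}}

```text
t: 6.53
ee_pos: [0.4886, -0.0373, 0.0946]
eef_rot: [-179.9, 0.2, -13.7]
force: [0.0, 0.2, 0.3]
grip_width: -0.0
```

```bash
python3 go.py 0 0 93; python3 - <<'E'
from workcell import read_camera
import cv2
for n,(a,b) in dict(side=(200,150)).items():
    p=read_camera(n);cv2.imwrite(f'pics/{n}4.png',cv2.resize(p['img'][b:b+110,a:a+150,::-1],None,fx=5,fy=5,interpolation=cv2.INTER_CUBIC))
E
```

```text
target [0.4996 0.007  0.093 ] shift [ 0.002 -0.457  0.017] turn [-0.002  0.004  0.004] | rack now [ -0.1 -45.7  94.6] t 6.53 F [0.  0.2 0.3]
```

View pics/side4.png

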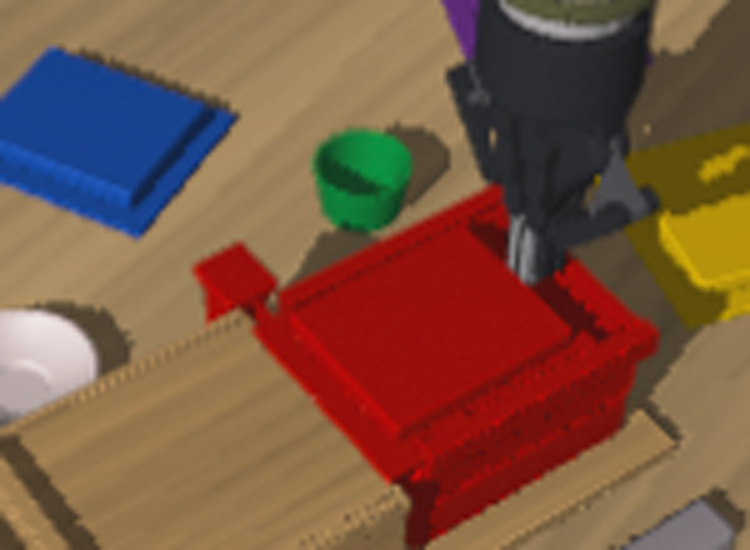

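The cover has moved forward over the bar. I keep pushing.

>>> {"method": "servo_tool", "body": {
  "rows": [
    [0, -0.08, 0.02, 0],
    [0, -0.16, 0.02, 0],
    [0, -0.24, 0.02, 0],
    [0, -0.32, 0.02, 0],
    [0, -0.4, 0.02, 0],
    [0, -0.47, 0.02, 0],
    [0, -0.53, 0.02, 0],
    [0, -0.59, 0.02, 0],
    [0, -0.65, 0.02, 0],
    [0, -0.65, 0.02, 0]
  ]
}}

```text
t: 7.42
ee_pos: [0.5042, 0.0268, 0.0927]
eef_rot: [-179.9, 0.2, -13.6]
force: [0.2, -0.1, 0.7]
grip_width: -0.001
```

```bash
python3 go.py 0 82 93; python3 - <<'E'
from workcell import read_camera
import cv2
for n,(a,b) in dict(side=(180,150)).items():
    p=read_camera(n);cv2.imwrite(f'pics/{n}5.png',cv2.resize(p['img'][b:b+110,a:a+150,::-1],None,fx=5,fy=5,interpolation=cv2.INTER_CUBIC))
E
```

```text
target [0.5192 0.0866 0.093 ] shift [ 0.005 -0.616 -0.002] turn [-0.003  0.004  0.005] | rack now [-0.3 20.4 92.7] t 7.42 F [ 0.2 -0.1  0.7]
```

View pics/side5.png

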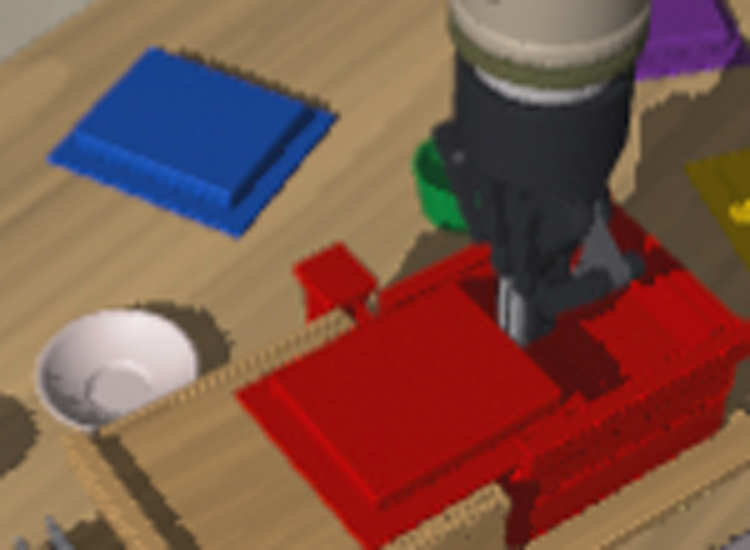

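>>> {"method": "servo_tool", "body": {
  "rows": [
    [0, -0.08, 0, 0],
    [0, -0.16, 0, 0],
    [0, -0.24, 0, 0],
    [0, -0.32, 0, 0],
    [0, -0.4, 0, 0],
    [0, -0.47, 0, 0],
    [0, -0.53, 0, 0],
    [0, -0.59, 0, 0],
    [0, -0.64, 0, 0],
    [0, -0.64, 0, 0]
  ]
}}

```text
t: 8.3
ee_pos: [0.5194, 0.0896, 0.0928]
eef_rot: [-179.8, 0.2, -13.6]
force: [-0.2, -0.8, -0.4]
grip_width: -0.002
```

```bash
python3 go.py 0 86 93; python3 - <<'E'
from workcell import read_camera
import cv2
for n,(a,b) in dict(side=(150,150),top=(150,140)).items():
    p=read_camera(n);cv2.imwrite(f'pics/{n}6.png',cv2.resize(p['img'][b:b+110,a:a+150,::-1],None,fx=5,fy=5,interpolation=cv2.INTER_CUBIC))
E
```

```text
target [0.5202 0.0905 0.093 ] shift [ 0.006 -0.01  -0.002] turn [-0.003  0.004  0.006] | rack now [-0.6 85.  92.8] t 8.3 F [-0.2 -0.8 -0.4]
```

View pics/side6.png

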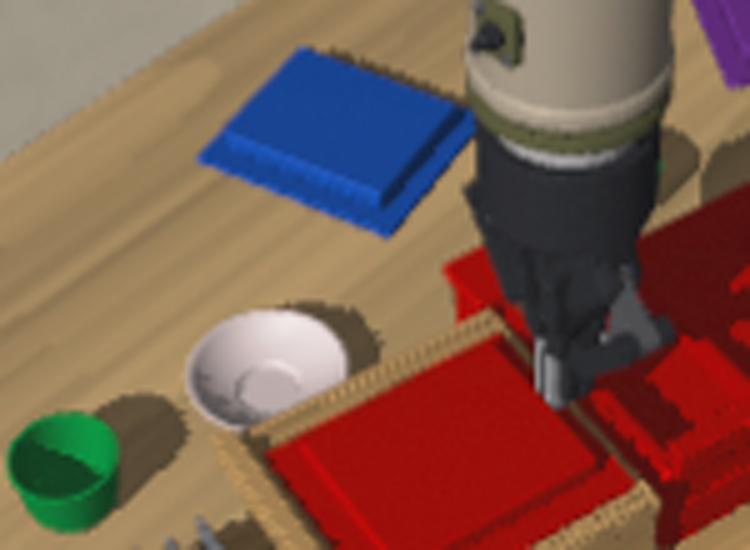

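The cover is on the shelf. I back off, lift clear and check.

>>> {"method": "servo_tool", "body": {
  "rows": [
    [0, 0.08, 0, 0],
    [0, 0.15, 0, 0],
    [0, 0.15, -0.3, 0],
    [0, 0.15, -0.7, 0],
    [0, 0.15, -1, 0],
    [0, 0.15, -1, 0]
  ]
}}

```text
t: 8.9
ee_pos: [0.5179, 0.0728, 0.1978]
eef_rot: [-179.8, -0.2, -13.7]
force: [1.1, 0.1, 0.5]
grip_width: -0.002
```

>>> {"method": "servo_tool", "body": {
  "rows": [
    [0, 0.4, 0, 0],
    [0, 0.8, 0, 0],
    [0, 1, 0, 0],
    [0, 1, 0, 0]
  ]
}}

```text
t: 9.23
ee_pos: [0.4918, -0.0307, 0.197]
eef_rot: [-179.9, -0.1, -14.2]
force: [-0.9, -0.8, -0.0]
grip_width: 0.002
```

>>> {"method": "servo_tool", "body": {
  "rows": [
    [0, 0.4, 0, 0],
    [0, 0.8, 0, 0],
    [0, 1, 0, 0],
    [0, 1, 0, 0]
  ]
}}

```text
t: 9.57
ee_pos: [0.4649, -0.1332, 0.1964]
eef_rot: [179.9, -0.0, -14.6]
force: [-0.3, 0.3, -0.7]
grip_width: 0.006
```

```bash
cat > chk.py <<'E'
from workcell import read_camera,get_state
from h import *
q=np.array([.4996,.0070,np.radians(-13.85)])
print(get_state()['t'])
for n,(a,b) in dict(side=(150,160),top=(150,140)).items():
    p=read_camera(n);k=5
    im=cv2.resize(p['img'][b:b+110,a:a+150,::-1],None,fx=k,fy=k,interpolation=cv2.INTER_CUBIC)
    cv2.imwrite(f'pics/{n}7.png',im)
    im=cv2.convertScaleAbs(im,alpha=1.6)
    Y=149
    for X in [bx(-43,43,Y-53,Y+53,99.5,99.5),bx(-55,55,Y-65,Y+65,85.5,85.5),bx(71,105,56,86,86,86),bx(-68,68,79,232,80.5,80.5)]:
        u=cv2.convexHull(((proj(p,w(q,X))-(a,b)+.5)*k).astype(np.int32));cv2.polylines(im,[u],True,(0,255,255),1)
    cv2.imwrite(f'pics/{n}7o.png',im)
E
python3 chk.py
```

```text
9.5667
```

View pics/side7o.png

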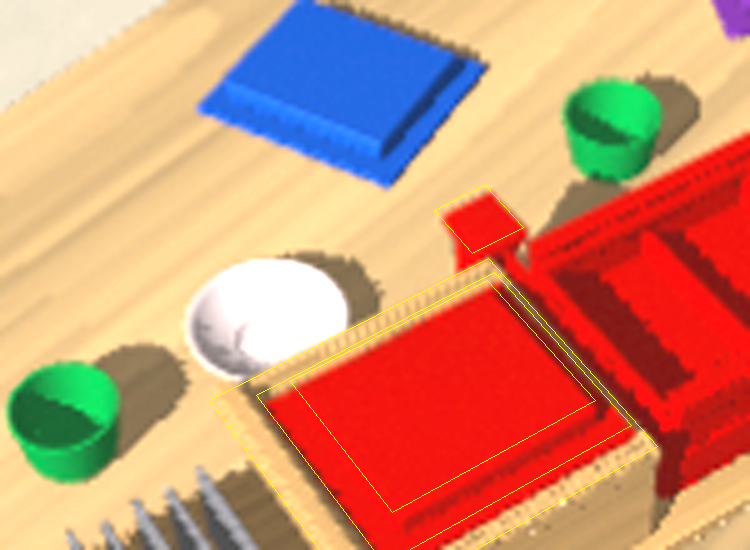

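View pics/top7o.png

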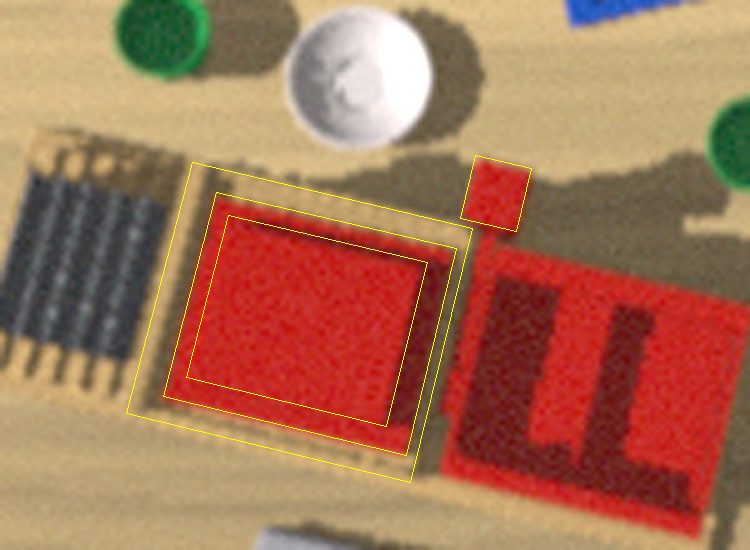

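The cover matches the predicted outline at rack y of about 149: inside the shelf strips, flat and clear of the box. The tab is down, and the cups, dish and case stand where they were. I hand the job in.

```bash
python3 - <<'E'
from workcell import read_camera,finder,workorder
import pickle,numpy as np
a=pickle.load(open('top0.pkl','rb'));b=read_camera('top')
for l in ['chopstick_case','soy_dish','food_cup0']:
    print(l,[np.round(d['location'],1).tolist() for d in finder.trace(l,b)[:2]])
print(workorder.sign_off())
E
```

```text
chopstick_case [[244.4, 261.2]]
soy_dish [[218.0, 156.1]]
food_cup0 [[179.6, 145.7], [302.4, 167.6]]
the job is handed in; nothing more can be done
None
```

```bash
python3 - <<'E'
import cv2,numpy as np,pickle
a=pickle.load(open('top0.pkl','rb'))['img'][:,:,::-1]; b=cv2.imread('pics/top7.png')
A=cv2.resize(a[235:250,190:290],None,fx=5,fy=5,interpolation=cv2.INTER_CUBIC)
B=b[(235-140)*5:(250-140)*5,(190-150)*5:(290-150)*5]
cv2.imwrite('pics/cmp.png',np.vstack([A,B]))
E
```

```text
(no output)
```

View pics/cmp.png

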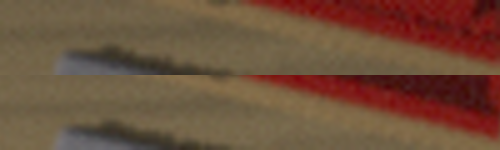

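The bento box is open: the cover is wholly off the box and lies flat on the beech shelf. The job is handed in; the robot's clock stood at about 9.6 s of the 48 s allowed.

- **Tab:** I pressed it with the shut fingertips until it hit its hard stop, at fingertip height 85.8 mm with 36 N on the tool. After that the pictures showed the pad and bar down.
- **Cover:** I pushed it only on the crown's rear face. It now sits at rack y of about 149 mm, and it counts as off the box past 131 mm. In both camera views it lies inside the shelf's side strips, perhaps 2–3 mm off centre across the shelf.
- **Robot:** I withdrew it before handing in, and it touches nothing.
- **Dish and cups:** The networks placed the dish and both cups within about 3 pixels of where they started.
- **Chopstick case:** This check disagreed. The network placed the case 5.5 pixels from its first reading. The before and after pictures show its visible end in the same place, and the arm never went near it, so I take the shift for network error or the arm partly blocking the view. I compared only that end, and only after handing in.

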